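# Kick down the stand of a notice frame and hold the frame upright

## Robot

A 6-joint arm with a two-finger parallel gripper is mounted at the origin on the work surface. World frame = base frame: x ahead of the robot, y to its left, z up, the work surface at z = 0. Lengths are in mm, angles in rad, forces in N, time in s.
With the tool pointing down it reaches from about 325 to 775 mm from the base axis. Payload 5.5 kg.
Tool frame: the origin (TCP) lies midway between the tips of the shut fingers; the grasp point (between the pads) lies 19 mm behind it; z points along the fingers, y is the direction in which the jaws open and shut (so a half turn about z gives the same grasp; the last joint's range is limited). The gripper opens to 88 mm and grips with 3 to 60 N. Pads are 20 mm wide; open, the fingers measure 115 mm over their backs; the gripper's body (75 mm by 178 mm) begins 61 mm behind the grasp point.
Start: joints at [-1.319, 0.091, 1.231, -0, 1.82, -0.057], TCP at [182.349, -571.634, 222.631] pointing down, gripper open.
Joint ranges: [-2.87, 2.87], [-0.86, 2.18], [0.17, 2.46], [-1.51, 4.65], [0.06, 2.69], [-2.65, 2.65]. Speed limits (rad/s): [2.57, 2.57, 3.01, 3.14, 3.14, 3.14].

## Interface

Orientations are given as a rotation vector (axis times angle).
In Python, from cell import bot, vision gives the robot as it stands. The module is installed in compiled form; this text tells all that it offers.
- The arm moves only by the tool drive_tool, never from a script. Its argument "deltas" is a list that holds one entry, the list of rows, each a list of 7 numbers: the gripper command: -1 is fully open, 1 is shut, values between are in proportion, then the shift along the world's x, y, z in cm, then the turn, a rotation vector about the world's x, y, z in rad. A call has 1 to 10 rows; each row is the pose to reach, as a shift and turn from the pose commanded when the call began; what a row does not reach only later rows make up. A row lasts 1/10 s, in which the tool goes at most 50 mm and 8.59 degrees, less where a joint would pass 70% of its speed; a pose out of reach is approached as far as the arm can. A call with a gripper value outside its range is refused whole. The fingers move at their own pace and stop on an object; "grip_force" is the grip in N (left out, the last holds). Time passes only in rows, so rows that repeat a pose let the fingers close. It gives the time, the measured TCP pose, the force and the opening at its end, in the units of the state.
- bot.sense(): the state, without advancing time (a new reading comes with each control period).
- vision.grab_frame(name): name is "side" or "top" or "wrist"; returns the picture (480x640x3 uint8, red, green, blue); there is no depth.
- vision.get_calibration(name): a dict with "fx", "fy", "cx", "cy" (pixels), "R" (3x3) and "t" (3): a world point X has camera coordinates R X + t. Camera axes: x right, y down, z forward; pixel columns grow to the right and rows downward; lengths in mm; the calibration is good to about 2 mm. A picture is of the moment at which its call begins: read the wrist's pose just before it. get_calibration takes no time and is no camera call; for the wrist camera it gives the pose at the moment of the call.
- bot.job_done(): hands the job in, once; it reports no verdict.
Trained networks look in the newest picture that a camera, given by its name, has taken for a name from the list of things; names that differ only in an ending like _2 or _b are one class to them, and where a whole thing is asked for, a point or a joint stands for the part that bears it (a point fixed in the world has none). Each returns a list of dicts, best first, with "confidence" (0 to 1); they miss things now and then, are a little off and sometimes report something else, mostly with a low value. They report only what shows in the picture. A call takes as long as a camera call. They do not tell look-alikes from the thing itself.
- vision.recognise(name, camera): "position" ([column, row] in pixels, amid what is visible of it).
The state is a dict: "time": time; "joint_positions": joint angles; "qd": joint speeds; "joint_efforts": joint torques, N m; "tcp_pos": TCP position; "tool_rot": TCP orientation; "contact_force": force on the tool from outside, world axes, zero at the start; "ft_torque": the same for the moment, N m; "gripper_width": finger opening in mm.
Only numpy, scipy, OpenCV 4.12 (cv2) and the standard library are available. Lean on these libraries where they do the work, as an engineer would, in place of code of your own. Each camera call takes 0.05 s, during which the arm holds its last target.

## Task

A notice frame leans against the letter sorter on the office desk. While it still leans there, flip its kickstand down past centre until it snaps to its stop; then take hold of the frame, bring it upright on its foot, clear of the sorter, and finish while holding it upright, because on its stand alone it would tip over to a lean. Keep its foot on the desk about where it stands, and leave the other things on the desk alone.

Things in the scene. Friction and masses are not known exactly. Their poses are not given: they have to be found in the camera images.
- frame: Loose notice frame, 0.9 kg (varies), on a round foot tube 290 mm long. Cork panel with wooden top rail over one half; the low other half carries the kickstand. Origin: tube axis, mid-length, 12 mm above the table. x: along the tube, panel half to kickstand half; y: square to the panel, to the kickstand side; z: up the panel. Starts leaning 0.24 rad to -y on the sorter, steady; rocks about the tube.
- rail_top (a point): Middle of the top face of the frame's dark wooden top rail, at (-67.5, 0, 240) mm in the frame. The rail is 145 mm long (x -140 to +5), 18 mm thick (y -9 to +9), 30 mm high (z 210 to 240). Below it: panel and posts, 12 mm thick, x -131 to -4.
- foot_mid (a point): Origin of the frame: middle of the foot tube, on its axis. Left to itself on its lowered kickstand the frame leans about 0.15 rad to +y; when it is upright the stand's tip is some 11 mm clear of the table, so only a hand keeps it upright.
- foot_a (a point): On the foot tube's axis at the panel end, x = -130 mm in the frame; 12 mm above the table when it stands (rubber end, 24 mm across).
- foot_b (a point): On the foot tube's axis at the kickstand end, x = +130 mm in the frame; 12 mm above the table when it stands (rubber end, 24 mm across).
- kickstand (a joint): Stand angle q: 0 stowed (leg along the frame's +x), 1.75 fully down. Hinge at (20, 34, 108) mm in the frame, axis (0, 0.94, 0.342): a leg point r from the hinge is at hinge + r*(cos q, 0.342 sin q, -0.94 sin q), down and outward. A spring holds it stowed (1 to 2 N on the tread starts it; over 3 N may tip the frame); past about 0.85 rad it snaps down and stays.
- stand_tread (a point): Centre of the kickstand's tread, 84 mm from the hinge: a steel plate 34 x 34 mm, 6 mm thick, square to the swing; press its upper face. Nothing of the frame overhangs it; beside it the frame is under 125 mm high.
- stand_tip (a point): Centre of the kickstand's round rubber tip (18 mm across), 108 mm from the hinge; the leg is a 12 mm steel rod.
- sorter: Grey steel letter sorter, fixed, 170 mm along its x, 100 mm along its y, 150 mm high, full of envelopes. Origin: centre of its underside; x along the frame's x, y towards the frame. Its top edge at y = +50 mm holds up the leaning frame.
- tape_roll: Bystander, loose: empty-centred cardboard tape roll lying flat, 90 mm across, 22 mm high. Origin: centre of its underside.
- stapler: Bystander, loose: grey and black desk stapler, 130 x 34 mm, 39 mm high. Origin: centre of its underside.
- notebook: Bystander, loose: closed notebook, 122 x 87 mm, 20 mm thick. Origin: centre of its underside.
- mug: Bystander, loose: white mug, 82 mm across, 95 mm high. Origin: centre of its underside.
- clip_jar: Bystander, loose: small lidded glass jar, 64 mm across, 70 mm high. Origin: centre of its underside.
- calculator: Bystander, loose: desk calculator lying flat, 150 x 85 mm, 20 mm thick. Origin: centre of its underside.
- hole_punch: Bystander, loose: steel hole punch, about 155 x 60 mm, 40 mm high. Origin: centre of its underside.
Things that resemble listed ones, but are neither listed nor needed, are in the scene too. What is shaped like the sorter but blue is not meant.

How it is judged (in metres and radians):
On the way, in this order (a step that is already met when the one before it is completed fails the run):
1. the kickstand is down at its stop while the frame still leans on the sorter (value of joint kickstand above 1.6 rad and angle between frame's own z axis and vertical above 0.1 rad), for 0.2 s.
2. the robot's fingers hold the frame upright, clear of the sorter (value of joint kickstand above 1.6 rad and angle between frame's own z axis and vertical below 0.07 rad and contact force between the fingers and frame above 1.5 N and contact force between frame and sorter below 0.3 N), for 0.3 s.
At the end, for the whole second after the job is handed in: Ends while holding: kickstand past 1.6 rad; frame within 0.07 rad of upright and still (under 30 mm/s), fingers on it with over 1.5 N, sorter touch under 0.3 N, both foot ends on the desk (axis below 19 mm), foot within 50 mm of where it began (all of step 2 and height (world z) of each of foot_a, foot_b below 0.019 m and distance of foot_mid from where it was at the start of the episode below 0.05 m and linear speed of frame below 0.03 m/s); the arm keeps its last pose, push and grip.
It fails at once if the frame is knocked over (angle between frame's own z axis and vertical above 0.5 rad).
It fails at once if a bystander is moved more than 40 mm (distance of any of tape_roll, stapler, notebook, mug, clip_jar, calculator, hole_punch from where it was at the start of the episode above 0.04 m).
It also fails if it takes over 51 s, if anything falls off the work surface, if the arm or the gripper's body presses on something with over 40 N, if the wrist force passes 120 N, or if a joint passes its speed limit or range.

## Working session

There is one attempt and no reset: what is moved stays moved. The work goes in short steps, Python scripts to look and compute and a tool call to move; the robot and the scene stay as the last step left them, time stands still between calls to the robot, and variables do not carry over. Pictures are saved under pics/ and viewed, and the job is handed in when it is done.

Besides the shell and the picture viewer there is one more tool, called after "Call:" as a command line: name --argument value ..., lists and objects as JSON in quotes. drive_tool: Moves the arm, as the interface text tells. Its arguments: {"type":"object","properties":{"deltas":{"type":"array","items":{"type":"array","items":{"type":"array","items":{"type":"number"}}}},"grip_force":{"type":"number"}},"required":["deltas"]}

```bash
mkdir -p pics; python3 - <<'E'
from cell import bot, vision
import cv2, json
s=bot.sense(); print(s)
for c in ["side","top","wrist"]:
    im=vision.grab_frame(c); cv2.imwrite(f"pics/{c}0.png",im[:,:,::-1])
    k=vision.get_calibration(c); print(c,{a:(b.tolist() if hasattr(b,'tolist') else b) for a,b in k.items()})
    if c!="wrist":
      for n in ["frame","rail_top","foot_a","foot_b","stand_tread","stand_tip","sorter"]:
        print(n,[(r['position'],round(r['confidence'],2)) for r in vision.recognise(n,c)][:4])
E
```

```text
{'time': 0.0, 'joint_positions': array([-1.31871210e+00,  9.18564659e-02,  1.23185997e+00,  2.06766085e-05,
        1.81979366e+00, -5.67182210e-02]), 'qd': array([1.62446066e-05, 1.35060301e-03, 8.05442502e-04, 2.41265712e-04,
       7.84268633e-04, 2.21247320e-03]), 'joint_efforts': array([-1.96909285e-03, -4.46449256e+01, -4.06443679e+01,  6.95944391e-02,
        2.93032522e-02, -1.43624688e-04]), 'tcp_pos': array([ 182.27306351, -571.34003003,  221.52294294]), 'tool_rot': array([-3.10233085e+00, -4.82854843e-01,  2.62250730e-04]), 'contact_force': array([-0.27934788,  0.18818549, -0.12563477]), 'ft_torque': array([-0.00218061, -0.02604344,  0.00154287]), 'gripper_width': 87.77736560999436}
side {'fx': 619.0388396218391, 'fy': 619.0388396218391, 'cx': 324.50835762563, 'cy': 247.56332607097696, 'R': [[-0.6861190229808248, -0.7272383086719945, -0.01910834120836715], [-0.43396381287433733, 0.4302254081199598, -0.7915690161467797], [0.5838802063946039, -0.5348182313720344, -0.6107809459803765]], 't': [390.4760593809943, 371.59556607350686, 1288.272024227032]}
frame []
rail_top [([293.
[... 646 characters left out ...]

rail_top [([284.8, 248.0], 0.88), ([155.5, 231.7], 0.44)]
foot_a [([278.3, 246.6], 0.93), ([321.7, 244.4], 0.66)]
foot_b [([278.3, 246.6], 0.93), ([321.7, 244.4], 0.66)]
stand_tread [([316.3, 244.3], 0.75)]
stand_tip [([322.5, 245.1], 0.8)]
sorter [([239.9, 339.5], 0.89), ([392.9, 305.7], 0.73), ([259.0, 274.0], 0.68)]
wrist {'fx': 343.94397390443197, 'fy': 343.94397390443197, 'cx': 320.1408818219423, 'cy': 238.9050389834995, 'R': [[0.30445316985159315, -0.9525246247528383, 0.002259780251241035], [-0.9086828233133261, -0.28972699866991514, 0.30058907641005184], [-0.28566377786244085, -0.09356872063456831, -0.9537510684325184]], 't': [-599.770463182941, -36.74680464601125, 390.895358176575]}
```

View pics/side0.png

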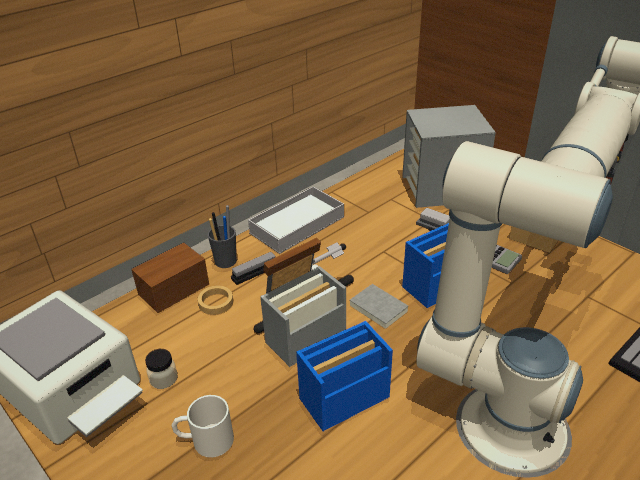

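View pics/top0.png

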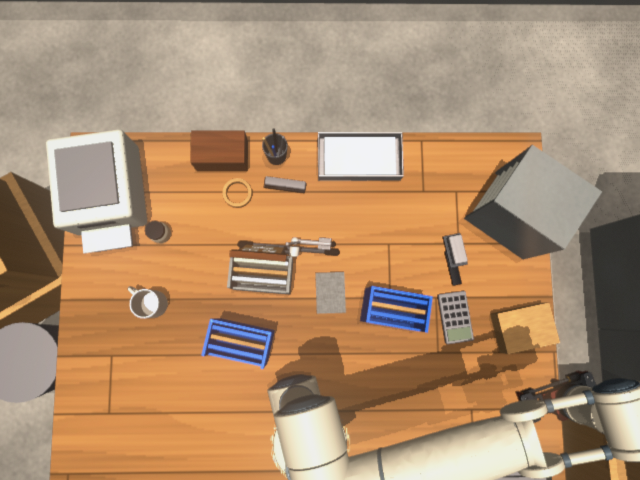

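```bash
python3 - <<'E'
import cv2
for c,(x0,y0,x1,y1),s in [("side",(200,150,420,390),2.5),("top",(190,190,390,330),4)]:
    im=cv2.imread(f"pics/{c}0.png")[y0:y1,x0:x1]
    cv2.imwrite(f"pics/{c}0c.png",cv2.resize(im,None,fx=s,fy=s,interpolation=cv2.INTER_CUBIC))
E
```

```text
(no output)
```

View pics/side0c.png

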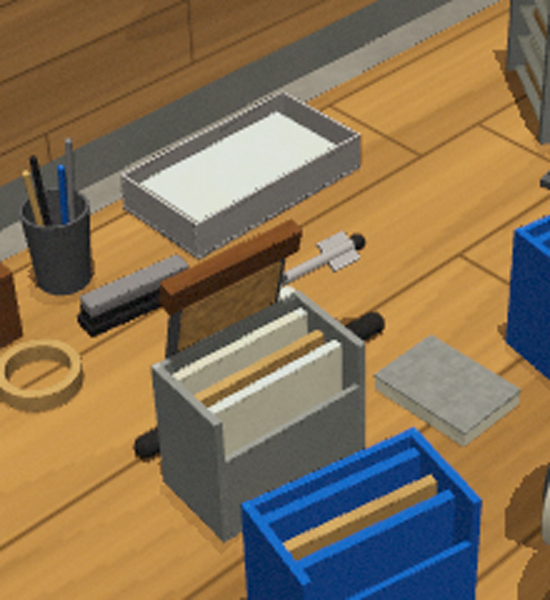

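View pics/top0c.png

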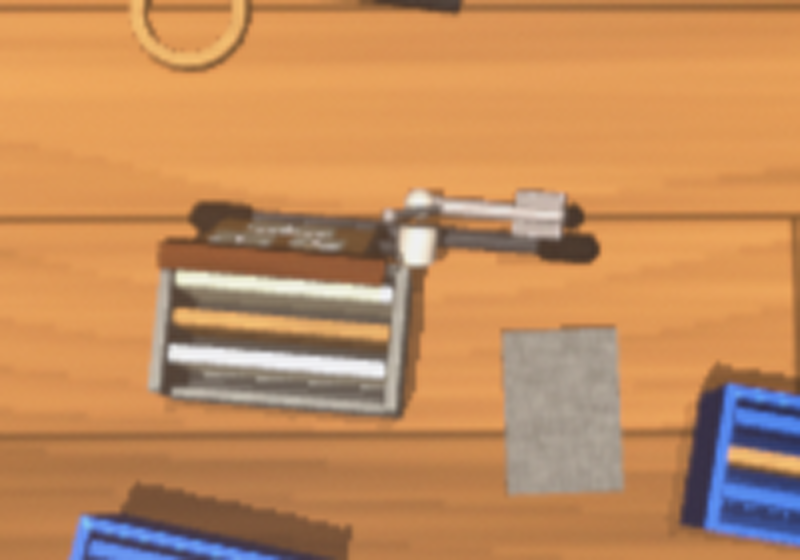

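```bash
cat > h.py <<'E'
import numpy as np
from scipy.optimize import least_squares
from scipy.spatial.transform import Rotation as Ro
def proj(cal,X):
    c=np.asarray(cal["R"])@np.asarray(X)+np.asarray(cal["t"]); return np.array([cal["cx"]+cal["fx"]*c[0]/c[2],cal["cy"]+cal["fy"]*c[1]/c[2]])
def kick(r,q): return np.array([20,34,108])+r*np.array([np.cos(q),.342*np.sin(q),-.94*np.sin(q)])
def T(p):  # x,y,yaw(of frame x axis), lean to -y
    x,y,yaw,l=p
    return Ro.from_euler('z',yaw)*Ro.from_euler('x',l), np.array([x,y,12.])
def pt(p,f):
    R,t=T(p); return R.apply(f)+t
E
python3 - <<'E'
from h import *
from cell import vision
S=lambda u,v:(u/2.5+200,v/2.5+150); P=lambda u,v:(u/4+190,v/4+190)
up=np.array([0,.342*0,0])
obs=[("side",(-141,0,0),S(141,446)),("side",(141,0,0),S(374,323)),("side",(-140,9,240),S(162,289)) ,
("side",kick(84,0),S(339,252)),("side",kick(108,0),S(358,242)),
("top",(-145,0,0),P(192,215)),("top",(145,0,0),P(600,249)),("top",kick(84,0),P(540,214)),("top",kick(108,0),P(574,216)),("top",(-67.5,0,240),P(272,255))]
obs[2]=("side",(-140,-9,240),S(163,292))
cal={c:vision.get_calibration(c) for c in("side","top")}
f=lambda p:np.concatenate([proj(cal[c],pt(p,X))-np.array(o) for c,X,o in obs])
for lean in(None,):
    r=least_squares(f,[430,50,-1.57,.24],x_scale=[10,10,.1,.1],loss='soft_l1')
    print(r.x); print(np.round(r.fun.reshape(-1,2),1) if len(r.fun)==20 else f(r.x).reshape(-1,2).round(1))
p=r.x; np.save("p0.npy",p)
for n,X in [("rail",(-67.5,0,240)),("tread",kick(84,0)),("tip",kick(108,0)),("fa",(-130,0,0)),("fb",(130,0,0))]: print(n,pt(p,X).round(1))
E
```

```text
[ 5.73208280e+02  6.12055463e+01 -1.67719301e+00  2.23474666e-01]
[[ 2.9 -1.9]
 [-0.8  0.6]
 [ 1.  -1.2]
 [-0.2 -0.8]
 [-0.4 -0.4]
 [ 3.2 -0.4]
 [-4.3  0.8]
 [-0.7  0. ]
 [-0.7  0.4]
 [-0.6  0.3]]
rail [527.5 134.  246. ]
tread [571.3 -43.2 124.8]
tip [568.8 -67.  124.8]
fa [587.  190.5  12. ]
fb [559.4 -68.1  12. ]
```

```bash
python3 - <<'E'
from h import *
from cell import bot
s=bot.sense(); R0=Ro.from_rotvec(s["tool_rot"]); print(R0.as_matrix().round(3))
p=np.load("p0.npy")
p[3]=.235
def tool(ang,sg=1,yaw=p[2]):
    F=Ro.from_euler('z',yaw).as_matrix(); z=F@[0,np.sin(ang),-np.cos(ang)]; y=sg*F@[0,np.cos(ang),np.sin(ang)]; x=np.cross(y,z); return Ro.from_matrix(np.c_[x,y,z])
for sg in(1,-1):
  for a in (.5,.24,0): print(sg,a,"turn from start",(tool(a,sg)*R0.inv()).as_rotvec().round(3))
print("tilt .5->.24",(tool(.24)*tool(.5).inv()).as_rotvec().round(3),"q swing")
FR,_=T(p)
for q in np.arange(0,1.3,.1):
    n=FR.apply([np.sin(q)*-1,.342*np.cos(q),-.94*np.cos(q)]); c=pt(p,kick(84,q)); print(round(q,1),c.round(1),"top face",(c-3*n).round(1),"n",n.round(2))
print("rail dn34",pt(p,(-67.5,0,206)).round(1),pt(p,(-67.5,0,300)).round(1))
E
```

```text
[[ 0.953  0.304 -0.   ]
 [ 0.304 -0.953  0.   ]
 [ 0.    -0.    -1.   ]]
1 0.5 turn from start [-0.334 -0.41   1.13 ]
1 0.24 turn from start [-0.16  -0.197  1.15 ]
1 0 turn from start [-0.    -0.     1.156]
-1 0.5 turn from start [ 0.458 -0.373 -1.938]
-1 0.24 turn from start [ 0.22  -0.18  -1.975]
-1 0 turn from start [-0.     0.    -1.986]
tilt .5->.24 [ 0.028  0.259 -0.   ] q swing
0.0 [570.  -43.  124.9] top face [568.4 -42.9 127.5] n [ 0.55 -0.06 -0.83]
0.1 [574.7 -43.1 117.9] top face [573.  -43.2 120.4] n [ 0.56  0.04 -0.83]
0.2 [579.4 -42.4 111. ] top face [577.7 -42.8 113.5] n [ 0.56  0.14 -0.82]
0.3 [584.  -40.8 104.2] top face [582.4 -41.5 106.6] n [ 0.56  0.24 -0.8 ]
0.4 [588.7 -38.4  97.6] top face [587.  -39.4 100. ] n [ 0.55  0.33 -0.77]
0.5 [593.2 -35.2  91.3] top face [591.6 -36.5  93.5] n [ 0.53  0.43 -0.73]
0.6 [597.6 -31.2  85.4] top face [596.1 -32.8  87.4] n [ 0.51  0.51 -0.69]
0.7 [601.8 -26.6  79.8] top face [600.3 -28.4  81.7] n [ 0.49  0.6  -0.64]
0.8 [605.8 -21.2  74.7] top face [604.4 -23.3  76.4] n [ 0.46  0.67 -0.58]
0.9 [609.5 -15.3  70. ] top face [608.2 -17.5  71.6] n [ 0.42  0.74 -0.52]
1.0 [612.9  -8.8  66. ] top face [611.7 -11.2  67.3] n [ 0.39  0.81 -0.45]
1.1 [616.   -1.8  62.5] top face [614.9  -4.4  63.6] n [ 0.34  0.86 -0.38]
1.2 [618.7   5.6  59.6] top face [617.8   2.9  60.5] n [ 0.3   0.91 -0.3 ]
rail dn34 [532.7 133.4 212.3] [510.9 135.7 303.8]
```

Call:
drive_tool --deltas '[[[1,0,0,5,0,0,0],[1,3,4,8,-0.03,-0.04,0.11],[1,6,8,10,-0.07,-0.08,0.23],[1,9,12,10,-0.1,-0.12,0.34],[1,12,16.2,10,-0.134,-0.164,0.452],[1,15,20.5,10,-0.17,-0.2,0.565],[1,18,24.7,10,-0.2,-0.25,0.68],[1,21,29,10,-0.234,-0.287,0.791],[1,24,33,10,-0.267,-0.328,0.9],[1,27,37,10,-0.3,-0.37,1.02]]]' --grip_force 15

```text
time: 1.85
tcp_pos: [441.4, -215.2, 323.4]
tool_rot: [2.16, 1.732, 0.433]
contact_force: [0.8, -0.3, -0.3]
gripper_width: 11.2
```

```bash
python3 - <<'E'
from cell import bot
s=bot.sense(); print(s["tcp_pos"],s["tool_rot"],s["gripper_width"],s["contact_force"],s["time"],s["joint_positions"].round(2))
E
```

```text
[ 441.43168116 -215.21841983  323.35215279] [2.15951497 1.73242818 0.4329136 ] 11.155871900851823 [ 0.76146144 -0.29366066 -0.28691511] 1.85 [-0.68 -0.56  1.67  0.22  1.63 -0.4 ]
```

Call:
drive_tool --deltas '[[[1,2,4,0,0,0,0],[1,4,8,0,0,0,0],[1,6,12,-3,0,0,0],[1,6.5,16,-7,0,0,0],[1,6.8,16.5,-10,0,0,0],[1,6.8,16.5,-10.8,0,0,0],[1,6.8,16.5,-10.8,0,0,0]]]'

```text
time: 2.55
tcp_pos: [508.2, -52.1, 213.5]
tool_rot: [2.167, 1.731, 0.429]
contact_force: [-0.8, -0.2, -0.0]
gripper_width: 0.6
```

```bash
python3 - <<'E'
from h import *
from cell import bot,vision
import cv2
s=bot.sense(); print(s["tcp_pos"],s["tool_rot"],s["gripper_width"],s["contact_force"],s["time"],s["joint_positions"].round(2))
k=vision.get_calibration("wrist")
im=vision.grab_frame("wrist"); cv2.imwrite("pics/w1.png",im[:,:,::-1])
import pickle; pickle.dump(k,open("w1.pkl","wb"))
p=np.load("p0.npy");p[3]=.235
for n,X in [("tread",kick(84,0)),("tip",kick(108,0)),("fb",(130,0,0))]: print(n,proj(k,pt(p,X)),[(r['position'],r['confidence']) for r in vision.recognise({"tread":"stand_tread","tip":"stand_tip","fb":"foot_b"}[n],"wrist")][:3])
print("tcp",proj(k,s["tcp_pos"]))
E
```

```text
[508.19273264 -52.14011924 213.45137547] [2.16690513 1.7314309  0.42860305] 0.6210827793565373 [-0.75358097 -0.20018909 -0.04124021] 2.55 [-0.17 -0.59  1.88  0.    1.4   0.05]
tread [337.30400562 213.89775858] [([337.6, 196.3], 0.89)]
tip [340.01049943 241.9624894 ] [([340.9, 198.7], 0.74)]
fb [283.71849476 219.23426698] [([303.0, 112.2], 0.89)]
tcp [320.78682754 297.55986721]
```

View pics/w1.png

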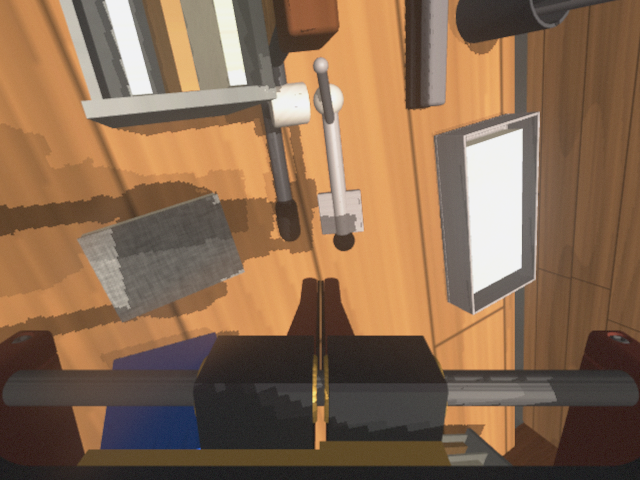

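```bash
cat >> h.py <<'E'
def tool(ang,sg=1,yaw=0):
    F=Ro.from_euler('z',yaw).as_matrix(); z=F@[0,np.sin(ang),-np.cos(ang)]; y=sg*F@[0,np.cos(ang),np.sin(ang)]; x=np.cross(y,z); return Ro.from_matrix(np.c_[x,y,z])
E
python3 - <<'E'
from h import *
from cell import vision,bot
import pickle
S=lambda u,v:(u/2.5+200,v/2.5+150); P=lambda u,v:(u/4+190,v/4+190)
obs=[("side",(-140,-9,240),S(163,292)),("side",kick(84,0),S(339,252)),("side",kick(108,0),S(358,242)),
("top",kick(84,0),P(540,214)),("top",kick(108,0),P(574,216)),("top",(-67.5,0,240),P(272,255)),
("wrist",kick(84,0),(341,212)),("wrist",kick(108,0),(344,241)),("wrist",(130,0,0),(288,222)),("wrist",(20,34,108),(329,99))]
cal={c:vision.get_calibration(c) for c in("side","top")}; cal["wrist"]=pickle.load(open("w1.pkl","rb"))
f=lambda p:np.concatenate([proj(cal[c],pt(p,X))-np.array(o) for c,X,o in obs])
r=least_squares(f,[573,60,-1.67,.24],x_scale=[10,10,.1,.1],loss='soft_l1')
p=r.x;print(p,f(p).reshape(-1,2).round(1)); np.save("p1.npy",p)
FR,_=T(p); h=FR.apply([0,.94,.342]); n0=FR.apply([0,.342,-.94])
s=bot.sense(); Rn=Ro.from_rotvec(s["tool_rot"]); 
R0=tool(.55,1,p[2]); print("turn0",(R0*Rn.inv()).as_rotvec().round(3), n0, R0.as_matrix()[:,2])
print("hover delta from tcp",(pt(p,kick(84,0))-3*n0-12*n0-s["tcp_pos"]).round(1))
b=pt(p,kick(84,0))-3*n0
for q in np.arange(0,1.25,.1):
    n=FR.apply([np.sin(q)*-1,.342*np.cos(q),-.94*np.cos(q)]); c=pt(p,kick(84,q))-3*n
    a=Ro.from_rotvec(h*.5*q); 
    print(round(q,1),((c-b)/10).round(2),a.as_rotvec().round(3),(a.apply(n0)@n).round(2))
E
```

```text
[ 5.77117526e+02  6.12115721e+01 -1.67501921e+00  2.43711595e-01] [[ 1.2 -0.4]
 [-0.8 -1.1]
 [-1.  -0.7]
 [-0.8 -0.7]
 [-0.8 -0.3]
 [-0.7  0.7]
 [-0.3  0.6]
 [-0.7 -0.4]
 [-0.8 -3.9]
 [ 1.1  1.8]]
turn0 [-0.041 -0.086  0.113] [ 0.55568961 -0.05812619 -0.82969537] [ 0.51985098 -0.0543774  -0.85252452]
hover delta from tcp [ 55.4  11.4 -80.3]
0.0 [0. 0. 0.] [ 0. -0.  0.] 1.0
0.1 [ 0.47 -0.04 -0.7 ] [ 0.041 -0.004  0.028] 1.0
0.2 [ 0.94  0.01 -1.39] [ 0.083 -0.009  0.056] 1.0
0.3 [ 1.42  0.14 -2.07] [ 0.124 -0.013  0.084] 0.99
0.4 [ 1.89  0.35 -2.73] [ 0.165 -0.017  0.112] 0.98
0.5 [ 2.35  0.64 -3.37] [ 0.206 -0.022  0.14 ] 0.97
0.6 [ 2.8   1.01 -3.98] [ 0.248 -0.026  0.168] 0.96
0.7 [ 3.23  1.45 -4.55] [ 0.289 -0.03   0.196] 0.94
0.8 [ 3.64  1.96 -5.08] [ 0.33  -0.035  0.223] 0.92
0.9 [ 4.03  2.54 -5.55] [ 0.371 -0.039  0.251] 0.9
1.0 [ 4.38  3.17 -5.98] [ 0.413 -0.043  0.279] 0.88
1.1 [ 4.7   3.85 -6.35] [ 0.454 -0.047  0.307] 0.85
1.2 [ 4.99  4.58 -6.65] [ 0.495 -0.052  0.335] 0.83
```

Call:
drive_tool --deltas '[[[1,1,0.2,-1.5,-0.02,-0.04,0.05],[1,2.5,0.5,-3.5,-0.04,-0.086,0.113],[1,3.5,0.7,-5,-0.04,-0.086,0.113],[1,3.5,0.7,-5,-0.04,-0.086,0.113],[1,3.5,0.7,-5,-0.04,-0.086,0.113]]]'

```text
time: 3.25
tcp_pos: [544.1, -45.9, 166.4]
tool_rot: [1.999, 1.801, 0.507]
contact_force: [0.5, 0.1, -0.1]
gripper_width: 0.1
```

```bash
cat > st.py <<'E'
from h import *
from cell import bot
p=np.load("p1.npy"); FR,_=T(p); n0=FR.apply([0,.342,-.94])
s=bot.sense(); print(s["tcp_pos"].round(1),s["contact_force"].round(2),s["time"],s["joint_positions"].round(2))
print("turn",(tool(.55,1,p[2])*Ro.from_rotvec(s["tool_rot"]).inv()).as_rotvec().round(3))
b=pt(p,kick(84,0))-3*n0
print("to top face",(b-s["tcp_pos"]).round(1),"n0",n0.round(3))
E
python3 st.py
```

```text
[544.1 -45.9 166.4] [ 0.55  0.06 -0.14] 3.25 [-0.17 -0.58  1.99  0.04  1.19 -0.07]
turn [-0.001 -0.002 -0.   ]
to top face [ 27.5   3.2 -38.9] n0 [ 0.556 -0.058 -0.83 ]
```

Call:
drive_tool --deltas '[[[1,0.8,0.1,-1.2,0,0,0],[1,1.6,0.2,-2.4,0,0,0],[1,2.2,0.3,-3.1,0,0,0],[1,2.45,0.33,-3.5,0,0,0],[1,2.58,0.34,-3.64,0,0,0],[1,2.58,0.34,-3.64,0,0,0]]]'

```text
time: 3.85
tcp_pos: [569.8, -42.0, 129.1]
tool_rot: [1.998, 1.802, 0.506]
contact_force: [-1.2, -1.3, -0.1]
gripper_width: 0.3
```

```bash
python3 st.py; python3 - <<'E'
from cell import vision
import cv2
im=vision.grab_frame("wrist"); cv2.imwrite("pics/w2.png",im[:,:,::-1])
E
```

```text
[569.8 -42.  129.1] [-1.23 -1.31 -0.07] 3.85 [-0.15 -0.49  1.99  0.03  1.09 -0.05]
turn [-0.001 -0.003 -0.001]
to top face [ 1.7 -0.8 -1.6] n0 [ 0.556 -0.058 -0.83 ]
```

View pics/w2.png

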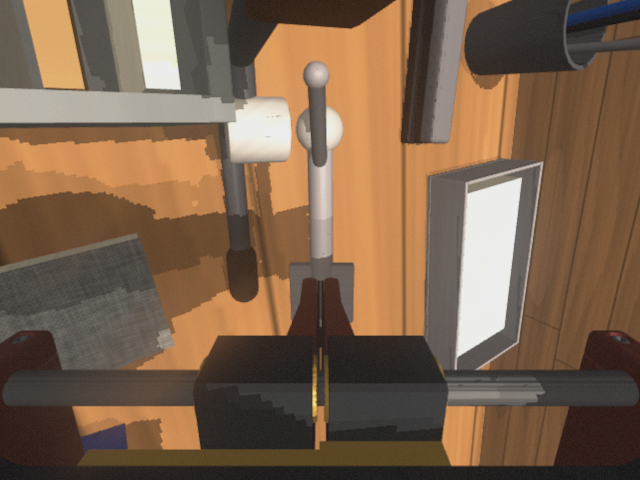

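Call:
drive_tool --deltas '[[[1,0.15,-0.2,-0.16,0,0,0],[1,0.38,-0.22,-0.51,0.02,-0.002,0.014],[1,0.62,-0.24,-0.86,0.041,-0.004,0.028],[1,0.85,-0.22,-1.2,0.062,-0.006,0.042],[1,1.09,-0.19,-1.55,0.083,-0.009,0.056],[1,1.33,-0.13,-1.89,0.103,-0.011,0.07],[1,1.57,-0.06,-2.23,0.124,-0.013,0.084]]]'

```text
time: 4.6
tcp_pos: [585.7, -42.3, 106.5]
tool_rot: [2.0, 1.896, 0.673]
contact_force: [-1.3, 0.8, 1.7]
gripper_width: 0.5
```

```bash
python3 st.py; python3 - <<'E'
from cell import vision
import cv2
im=vision.grab_frame("wrist"); cv2.imwrite("pics/w3.png",im[:,:,::-1])
im=vision.grab_frame("side"); cv2.imwrite("pics/s3.png",cv2.resize(im[150:390,200:420,::-1],None,fx=2.5,fy=2.5))
E
```

```text
[585.7 -42.3 106.5] [-1.26  0.82  1.66] 4.6 [-0.27 -0.42  1.99  0.27  1.07 -0.29]
turn [-0.126  0.011 -0.086]
to top face [-14.2  -0.5  21. ] n0 [ 0.556 -0.058 -0.83 ]
```

View pics/w3.png

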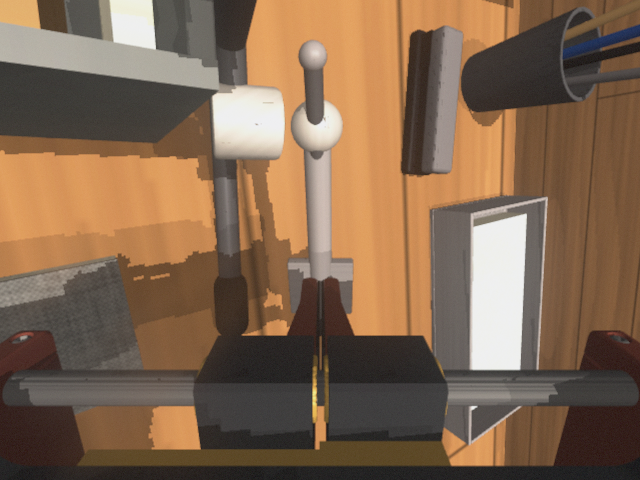

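View pics/s3.png

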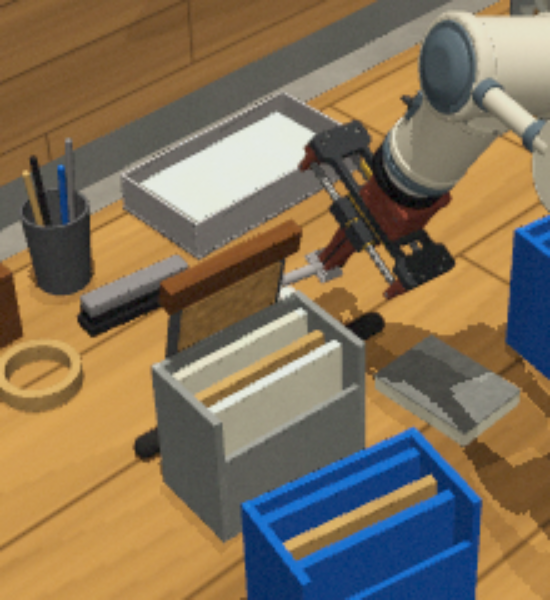

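Call:
drive_tool --deltas '[[[1,0.24,0.1,-0.33,0.02,-0.002,0.014],[1,0.47,0.19,-0.66,0.041,-0.004,0.028],[1,0.7,0.31,-0.98,0.062,-0.006,0.042],[1,0.93,0.44,-1.3,0.083,-0.009,0.056],[1,1.16,0.6,-1.6,0.103,-0.011,0.07],[1,1.38,0.76,-1.91,0.124,-0.013,0.084],[1,1.6,0.95,-2.2,0.144,-0.015,0.098],[1,1.81,1.14,-2.48,0.165,-0.017,0.112],[1,2.02,1.36,-2.75,0.185,-0.02,0.126],[1,2.22,1.6,-3.01,0.206,-0.022,0.14]]]'

```text
time: 5.7
tcp_pos: [607.5, -26.2, 75.8]
tool_rot: [1.982, 2.043, 0.957]
contact_force: [-0.5, -0.2, -0.4]
gripper_width: 0.3
```

```bash
python3 st.py; python3 - <<'E'
from cell import vision
import cv2
im=vision.grab_frame("wrist"); cv2.imwrite("pics/w4.png",im[:,:,::-1])
E
```

```text
[607.5 -26.2  75.8] [-0.51 -0.19 -0.36] 5.7 [-0.4  -0.25  1.94  0.61  1.12 -0.61]
turn [-0.331  0.031 -0.227]
to top face [-36.  -16.6  51.7] n0 [ 0.556 -0.058 -0.83 ]
```

View pics/w4.png

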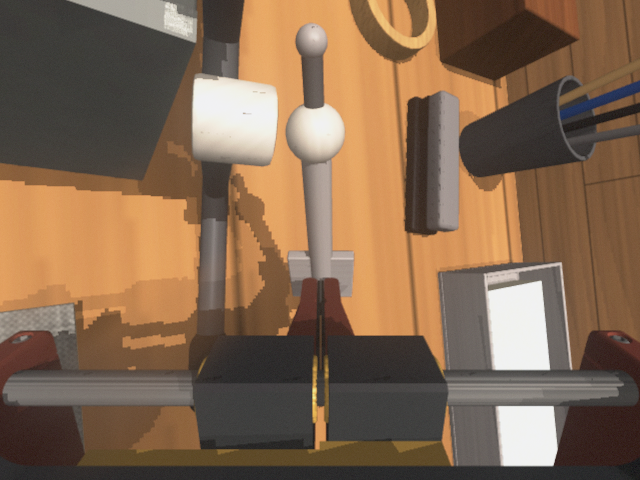

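Call:
drive_tool --deltas '[[[1,0.2,0.25,-0.25,0.02,-0.002,0.014],[1,0.39,0.52,-0.47,0.041,-0.004,0.028],[1,0.57,0.82,-0.69,0.062,-0.006,0.042],[1,0.74,1.13,-0.9,0.083,-0.009,0.056],[1,0.9,1.45,-1.08,0.103,-0.011,0.07],[1,0.9,1.45,-1.08,0.103,-0.011,0.07]]]'

```text
time: 6.35
tcp_pos: [616.3, -11.8, 63.9]
tool_rot: [1.963, 2.11, 1.106]
contact_force: [-0.0, 0.0, -0.6]
gripper_width: 0.5
```

```bash
python3 st.py; python3 - <<'E'
from cell import vision
import cv2
im=vision.grab_frame("wrist"); cv2.imwrite("pics/w5.png",im[:,:,::-1])
im=vision.grab_frame("side"); cv2.imwrite("pics/s5.png",cv2.resize(im[150:390,200:420,::-1],None,fx=2.5,fy=2.5))
E
```

```text
[616.3 -11.8  63.9] [-0.02  0.03 -0.61] 6.35 [-0.44 -0.15  1.91  0.74  1.17 -0.74]
turn [-0.436  0.041 -0.296]
to top face [-44.7 -31.   63.6] n0 [ 0.556 -0.058 -0.83 ]
```

View pics/w5.png

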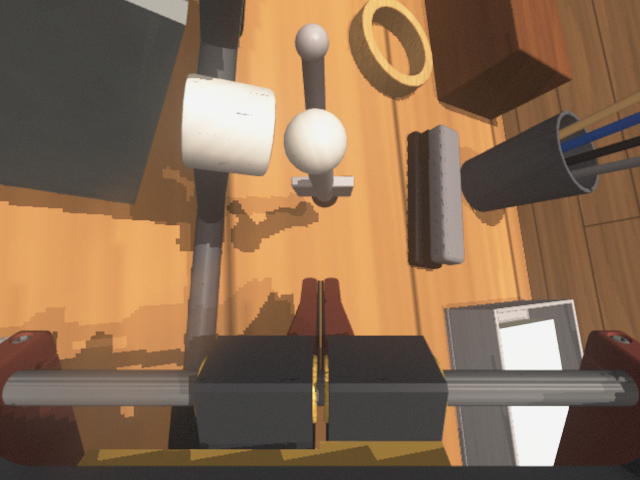

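View pics/s5.png

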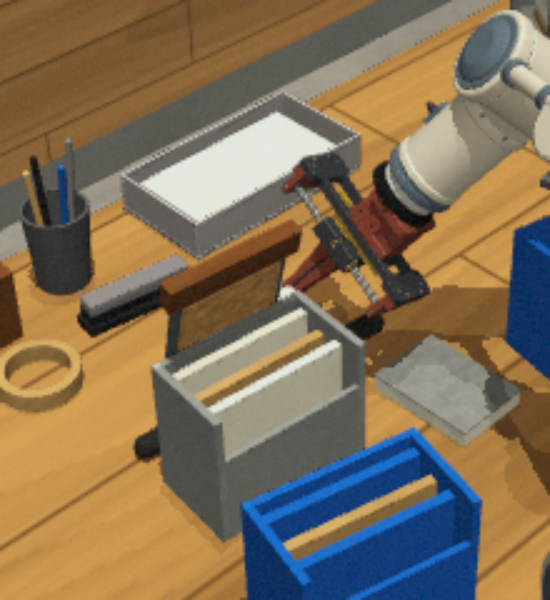

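```bash
python3 - <<'E'
from h import *
from cell import bot
p=np.load("p1.npy"); s=bot.sense(); R=Ro.from_rotvec(s["tool_rot"]); t=s["tcp_pos"]
print("z_tool",R.as_matrix()[:,2])
print("turn to grip",(tool(p[3],1,p[2])*R.inv()).as_rotvec().round(3))
for z in (206,270,300): print(z,(pt(p,(-67.5,0,z))-t).round(1), pt(p,(-67.5,0,z)).round(1))
for d in(50,100): print(-d*R.as_matrix()[:,2])
E
```

```text
z_tool [ 0.49344347  0.45362817 -0.74211524]
turn to grip [-0.445  0.344 -0.227]
206 [-81.8 145.5 147.2] [534.7 133.5 211.9]
270 [-97.1 147.1 209.3] [519.3 135.1 274. ]
300 [-104.3  147.8  238.4] [512.1 135.9 303.1]
[-24.67217333 -22.68140829  37.1057621 ]
[-49.34434666 -45.36281658  74.2115242 ]
```

Call:
drive_tool --deltas '[[[1,-2,-2,3,0,0,0],[1,-4,-4,6.5,0,0,0],[1,-5.5,-4.5,10.5,-0.07,0.05,-0.03],[1,-6.5,-4,15,-0.15,0.11,-0.07],[1,-7.5,-2,19,-0.23,0.17,-0.11],[-1,-8.5,1,22.5,-0.31,0.23,-0.15],[-1,-9.5,5,25,-0.38,0.29,-0.19],[-1,-10.4,9.5,25,-0.445,0.344,-0.227],[-1,-10.4,14,25,-0.445,0.344,-0.227],[-1,-10.4,14.8,25,-0.445,0.344,-0.227]]]' --grip_force 20

```text
time: 7.45
tcp_pos: [511.8, 141.3, 315.3]
tool_rot: [2.186, 1.984, 0.244]
contact_force: [0.5, 0.6, -0.7]
gripper_width: 37.3
```

Call:
drive_tool --deltas '[[[-1,0,0,0,0,0,0],[-1,0,0,0,0,0,0],[-1,0,0,0,0,0,0]]]'

```text
time: 7.75
tcp_pos: [512.6, 134.4, 315.2]
tool_rot: [2.194, 1.972, 0.241]
contact_force: [0.6, -0.9, 0.4]
gripper_width: 60.9
```

```bash
python3 - <<'E'
from h import *
from cell import bot,vision
import cv2,pickle
p=np.load("p1.npy"); s=bot.sense(); R=Ro.from_rotvec(s["tool_rot"]); t=s["tcp_pos"]; print(t,s["gripper_width"],s["time"])
k=vision.get_calibration("wrist"); im=vision.grab_frame("wrist"); cv2.imwrite("pics/w6.png",im[:,:,::-1]); pickle.dump(k,open("w6.pkl","wb"))
im=vision.grab_frame("top"); cv2.imwrite("pics/t6.png",cv2.resize(im[190:330,190:390,::-1],None,fx=4,fy=4))
print("turn to grip",(tool(p[3],1,p[2])*R.inv()).as_rotvec().round(3))
print("to206",(pt(p,(-67.5,0,206))-t).round(1))
for X in [(-140,-9,240),(-140,9,240),(5,-9,240),(5,9,240)]: print(X,proj(k,pt(p,X)).round(1))
E
```

```text
[512.64027829 134.42759804 315.19697647] 60.901175593617204 7.75
turn to grip [0.001 0.    0.002]
to206 [  22.1   -0.9 -103.3]
(-140, -9, 240) [301.4 145.9]
(-140, 9, 240) [328.7 145.8]
(5, -9, 240) [304.6 336.7]
(5, 9, 240) [327.5 336.6]
```

View pics/w6.png

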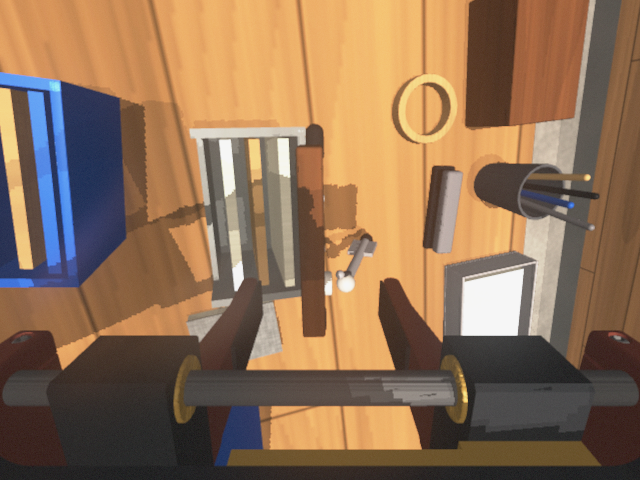

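View pics/t6.png

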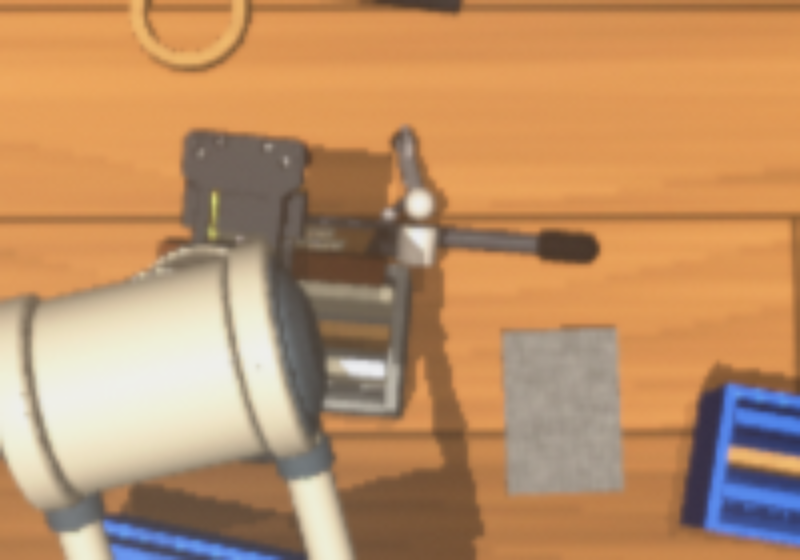

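Call:
drive_tool --deltas '[[[-1,0.4,0,-2.5,0,0,0],[-1,1,0,-5.5,0,0,0],[-1,1.6,-0.1,-8.5,0,0,0],[-1,2.05,-0.1,-10.3,0,0,0],[-1,2.05,-0.1,-10.3,0,0,0],[-1,2.05,-0.1,-10.3,0,0,0]]]'

```text
time: 8.45
tcp_pos: [533.1, 134.3, 212.6]
tool_rot: [2.193, 1.974, 0.241]
contact_force: [-0.5, -0.0, 0.7]
gripper_width: 87.9
```

```bash
python3 - <<'E'
from h import *
from cell import bot,vision
import cv2,pickle
p=np.load("p1.npy"); s=bot.sense(); R=Ro.from_rotvec(s["tool_rot"]); t=s["tcp_pos"]; print(t,s["gripper_width"],s["time"],s["contact_force"])
im=vision.grab_frame("wrist"); cv2.imwrite("pics/w7.png",im[:,:,::-1])
print("to206",(pt(p,(-67.5,0,206))-t).round(1))
E
```

```text
[533.06451451 134.27451773 212.57413256] 87.90494083376777 8.45 [-0.51251386 -0.04451166  0.66897495]
to206 [ 1.6 -0.8 -0.7]
```

View pics/w7.png

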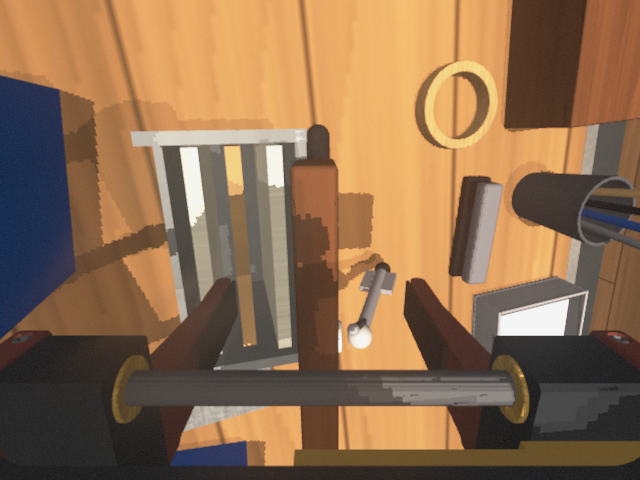

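Call:
drive_tool --deltas '[[[1,0,0,0,0,0,0],[1,0,0,0,0,0,0],[1,0,0,0,0,0,0],[1,0,0,0,0,0,0],[1,0,0,0,0,0,0],[1,0,0,0,0,0,0],[1,0,0,0,0,0,0],[1,0,0,0,0,0,0],[1,0,0,0,0,0,0],[1,0,0,0,0,0,0]]]' --grip_force 20

```text
time: 9.5
tcp_pos: [532.7, 135.2, 211.9]
tool_rot: [2.192, 1.976, 0.241]
contact_force: [-1.6, 0.1, 0.7]
gripper_width: 18.1
```

```bash
python3 - <<'E'
from h import *
from cell import bot
p=np.load("p1.npy"); s=bot.sense(); R=Ro.from_rotvec(s["tool_rot"]); t=s["tcp_pos"]; print(t,s["gripper_width"],s["time"],s["contact_force"],s["ft_torque"])
F=Ro.from_euler('z',p[2]); ax=F.apply([1,0,0]); c=np.array([p[0],p[1],12.])
for a in np.arange(.02,.29,.02):
    A=Ro.from_rotvec(-a*ax); print(round(a,2),((A.apply(t-c)+c-t+12*a*F.apply([0,1,0]))/10).round(2),A.as_rotvec().round(3))
E
```

```text
[532.70321901 135.20812385 211.92671018] 18.113639817610736 9.5 [-1.61552919  0.06610149  0.69546415] [-0.1002763   0.30572486  0.27264129]
0.02 [ 0.42 -0.04  0.1 ] [ 0.002  0.02  -0.   ]
0.04 [ 0.85 -0.09  0.19] [ 0.004  0.04  -0.   ]
0.06 [ 1.27 -0.13  0.28] [ 0.006  0.06  -0.   ]
0.08 [ 1.7  -0.18  0.35] [ 0.008  0.08  -0.   ]
0.1 [ 2.13 -0.22  0.42] [ 0.01   0.099 -0.   ]
0.12 [ 2.56 -0.27  0.48] [ 0.012  0.119 -0.   ]
0.14 [ 2.99 -0.31  0.53] [ 0.015  0.139 -0.   ]
0.16 [ 3.42 -0.36  0.57] [ 0.017  0.159 -0.   ]
0.18 [ 3.86 -0.4   0.61] [ 0.019  0.179 -0.   ]
0.2 [ 4.29 -0.45  0.63] [ 0.021  0.199 -0.   ]
0.22 [ 4.73 -0.49  0.65] [ 0.023  0.219 -0.   ]
0.24 [ 5.16 -0.54  0.66] [ 0.025  0.239 -0.   ]
0.26 [ 5.6  -0.59  0.66] [ 0.027  0.259 -0.   ]
0.28 [ 6.03 -0.63  0.65] [ 0.029  0.278 -0.   ]
```

Call:
drive_tool --deltas '[[[1,0.42,-0.04,0.1,0.002,0.02,0],[1,0.85,-0.09,0.19,0.004,0.04,0],[1,1.27,-0.13,0.28,0.006,0.06,0],[1,1.7,-0.18,0.35,0.008,0.08,0],[1,2.13,-0.22,0.42,0.01,0.099,0],[1,2.56,-0.27,0.48,0.012,0.119,0],[1,2.99,-0.31,0.53,0.015,0.139,0],[1,3.42,-0.36,0.57,0.017,0.159,0],[1,3.86,-0.4,0.61,0.019,0.179,0],[1,4.29,-0.45,0.63,0.021,0.199,0]]]'

```text
time: 10.5
tcp_pos: [576.4, 130.7, 218.3]
tool_rot: [2.31, 2.082, 0.044]
contact_force: [1.4, 4.0, -2.4]
gripper_width: 18.1
```

Call:
drive_tool --deltas '[[[1,0.43,-0.04,0.02,0.002,0.02,0],[1,0.87,-0.09,0.03,0.004,0.04,0],[1,0.87,-0.09,0.03,0.004,0.04,0],[1,0.87,-0.09,0.03,0.004,0.04,0],[1,0.87,-0.09,0.03,0.004,0.04,0]]]'

```text
time: 11.0
tcp_pos: [584.6, 129.6, 218.5]
tool_rot: [2.331, 2.101, 0.003]
contact_force: [1.5, 3.0, -3.0]
gripper_width: 17.8
```

```bash
python3 - <<'E'
from h import *
from cell import bot,vision
import cv2
s=bot.sense(); R=Ro.from_rotvec(s["tool_rot"]); print(s["tcp_pos"],R.as_matrix()[:,2],s["gripper_width"],s["time"],s["contact_force"],s["ft_torque"])
for n in("side","top","wrist"):
    im=vision.grab_frame(n)[:,:,::-1]
    if n=="side": im=cv2.resize(im[150:390,200:420],None,fx=2.5,fy=2.5)
    if n=="top": im=cv2.resize(im[190:330,190:390],None,fx=4,fy=4)
    cv2.imwrite(f"pics/{n}8.png",im)
E
```

```text
[584.59160291 129.59182089 218.45875096] [ 0.00351892 -0.00111695 -0.99999318] 17.761336491687377 11.0 [ 1.52494311  2.99580375 -3.00032591] [ 0.17375092 -0.48772203  0.20863728]
```

View pics/side8.png

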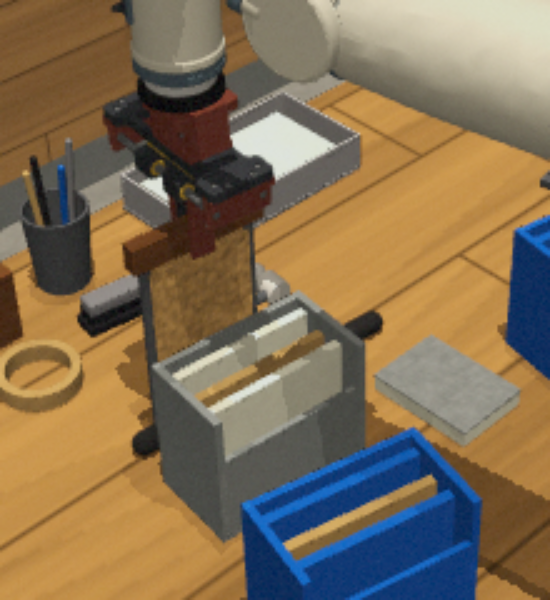

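View pics/top8.png

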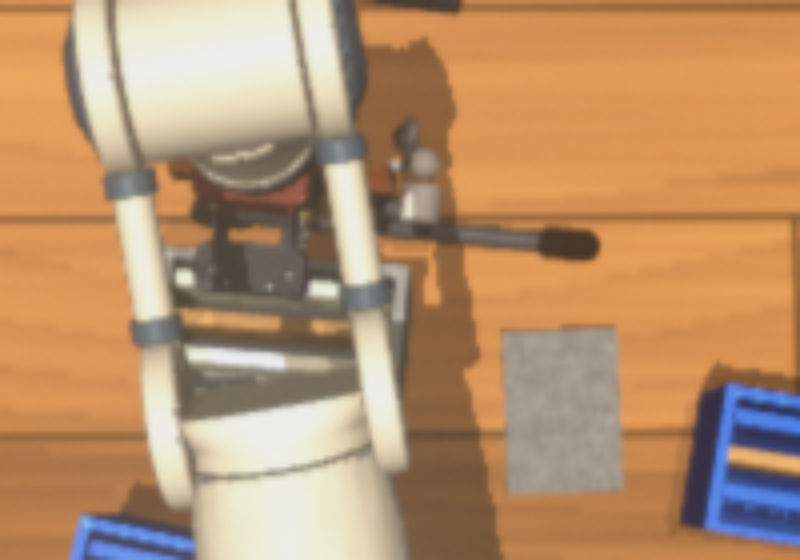

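View pics/wrist8.png

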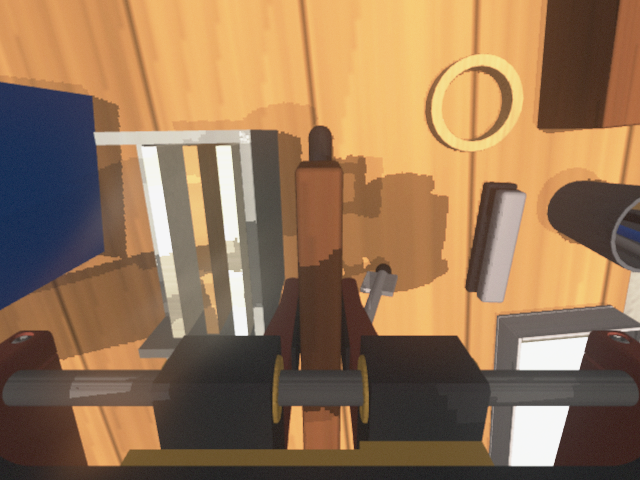

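Call:
drive_tool --deltas '[[[1,0,0,-0.1,0,0,0],[1,0,0,-0.2,0,0,0],[1,0,0,-0.2,0,0,0],[1,0,0,-0.2,0,0,0]]]'

```text
time: 11.55
tcp_pos: [584.7, 130.2, 217.8]
tool_rot: [2.331, 2.101, 0.006]
contact_force: [1.1, 5.1, 3.4]
gripper_width: 18.0
```

```bash
python3 - <<'E'
from h import *
from cell import bot,vision
import cv2
s=bot.sense(); R=Ro.from_rotvec(s["tool_rot"]); print(s["tcp_pos"],R.as_matrix()[:,2],s["gripper_width"],s["time"],s["contact_force"],s["ft_torque"])
im=vision.grab_frame("side")[:,:,::-1]; cv2.imwrite("pics/s9.png",im)
a=cv2.imread("pics/side0.png")
cv2.imwrite("pics/cmp9.png",np.hstack([cv2.resize(x[240:345,245:360],None,fx=3.4,fy=3.4,interpolation=cv2.INTER_CUBIC) for x in(a,im)]))
k=vision.get_calibration("side"); p=np.load("p1.npy")
for X in((-141,0,0),(141,0,0)):
  for d in((0,0,0),(3,0,0),(0,0,5)): print(X,d,proj(k,pt(p,X)+np.array(d)))
E
```

```text
[584.73772952 130.1760623  217.83488562] [ 5.26656349e-03  1.02196858e-04 -9.99986126e-01] 17.95440166251747 11.55 [1.06699087 5.07884846 3.43798129] [ 0.41489175 -0.25664756  0.19213807]
(-141, 0, 0) (0, 0, 0) [258.35933799 325.80242008]
(-141, 0, 0) (3, 0, 0) [257.59752165 325.18224598]
(-141, 0, 0) (0, 0, 5) [258.18703502 324.34359007]
(141, 0, 0) (0, 0, 0) [347.67489452 279.05353141]
(141, 0, 0) (3, 0, 0) [346.87967607 278.53272478]
(141, 0, 0) (0, 0, 5) [347.68193364 277.62567949]
```

View pics/cmp9.png

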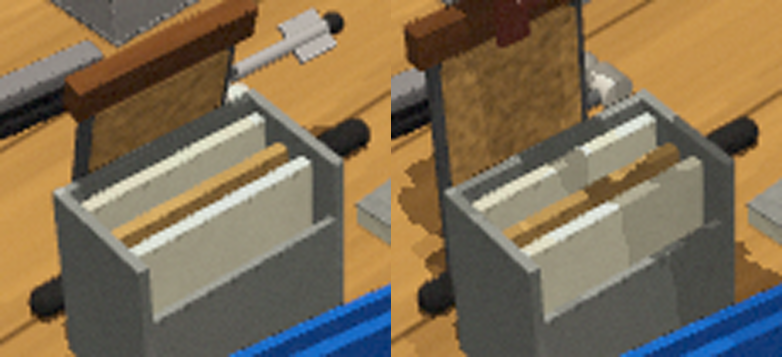

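```bash
python3 - <<'E'
from h import *
from cell import bot,vision
k=vision.get_calibration("top"); p=np.load("p1.npy")
import pickle; w=pickle.load(open("w6.pkl","rb"))
for q in(1.4,1.6,1.75): print(q,((proj(k,pt(p,kick(108,q)))-190)*4).round(1),proj(w,pt(p,kick(108,q))).round(1))
s=bot.sense(); print(s["contact_force"],s["qd"].round(3)); bot.job_done()
E
```

```text
1.4 [452.7 141.7] [365.8 264.9]
1.6 [424.5 138.1] [366.6 250.7]
1.75 [403.1 136.8] [366.8 240.4]
[0.86093771 4.80479392 4.27620115] [-0.001  0.001 -0.002 -0.001 -0.001  0.   ]
the job is handed in; nothing more can be done
```

I handed the job in with the kickstand down and the gripper holding the frame upright on its foot; `bot.job_done()` gives no verdict.

- **Kickstand:** I pressed the tread down along its arc with the shut fingertips until it snapped to its stop, while the frame still leaned on the sorter. Its tip then showed at about (404, 132) in the top crop. That fits the 1.75 rad prediction of (403, 137); 1.6 rad would give (424, 138).
- **Upright:** I gripped the top rail at 20 N and turned the frame about its foot tube by about 0.24 rad. The tool ended within 0.006 rad of vertical, with an opening of 18 mm, matching the rail's thickness.
- **Foot:** It sits within about 5 mm of where it began. After the turn the arm was lifting the frame by about 3 N, so I lowered it 2 mm. The last reading showed it pressing down with about 4 N, so both ends should be on the desk; the last side picture also shows them there.
- **Surroundings:** The frame looks clear of the sorter, and I saw no bystander moved in the pictures.
- **Not measured:** I could not measure the force between the frame and the sorter, and the frame's lean was only inferred from the tool. A sideways force of about 5 N on the tool, along the rail, remained at the end.

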